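# Push the serving board into the corner of the counter

### The job

Using only the outside of the fingers, push the wooden serving board along the counter until its back edge lies flush against the long metal upstand and its end is up against the dark steel end stop, then move the hand clear. The coffee cup rides along on the board: do not touch the cup or let it fall over, and do not lift or tip the board. Leave the sugar jar, the metal jug and the pile of saucers where they are.

Things in the scene. Friction and masses are not known exactly. Their poses are not given: they have to be found in the camera images.
- board: wooden serving board, a solid slab 150 mm deep (its x) by 200 mm long (its y) by 25 mm thick, about 0.5 kg. Slides at 2.5 to 6.5 N; meeting it fast gives a knock of 15-20 N; turning it flush against the upstand takes up to 15 N. Origin at the centre of its underside. Its +x edge (a long edge) is its back edge and faces the upstand, up to 0.3 rad askew at the start. Too wide to grip
- back_left (a point): bottom corner of the board at the +y end of its back edge: (75, 100, 0) mm from the board's origin
- back_right (a point): bottom corner of the board at the -y end of its back edge: (75, -100, 0) mm from the board's origin
- upstand: straight low metal upstand fixed to the counter beyond the board, 720 mm long (its y), 45 mm high. Origin at the middle of the foot of its front face, at counter level. That face is its plane x = 0, and its -x axis points towards the board and the robot. It may be turned a little (up to 0.12 rad) about the vertical
- stop: dark steel end stop, a block fixed to the counter in front of the upstand, on the left (+y) or on the right (-y) of the board: 100 mm deep (x), 30 mm wide (y), 45 mm high, parallel to the upstand. Origin at the centre of its underside, 60 mm in front of the upstand's face. Its side face towards the board is 15 mm from the origin along y
- cup: white coffee cup with a handle, standing loose on the board within about 10 mm of its middle: 60 mm across, 55 mm tall (rim 80 mm above the counter), the handle sticks out about 25 mm. Origin at the centre of its underside. Not to be touched
- jar: low glass sugar jar with a steel lid, 72 mm across, 75 mm tall, loose, standing in front of the upstand on the other side of the board from the end stop; at least 55 mm lie free between it and the board's end. Origin at the centre of its underside. Leave alone
- jug: stainless milk jug, 68 mm across and 85 mm tall, with a side handle, loose, standing to one side nearer the robot. Origin at the centre of its underside. Leave alone
- saucers: pile of white saucers, 116 mm across, 44 mm high, loose, standing to one side nearer the robot. Origin at the centre of its underside. Leave alone
Not all that is in view belongs to the job. Of the things like the stop, leave any that is orange; of the rest the larger one is meant.

How it is judged (in metres and radians):
At the end, for the whole second after the job is handed in: Both back corners of the board are within 6 mm of the upstand's face, the end of the board that is nearer the end stop is within 6 mm of the stop's side face, the board lies flat and still on the counter, and the cup stands upright on it, within 50 mm of the board's middle (x of each of back_left, back_right in the frame of upstand above -0.006 m and (y of back_left in the frame of stop between -0.021 and 0 m or y of back_right in the frame of stop between 0 and 0.021 m) and height (world z) of board below 0.005 m and angle between board's own z axis and vertical below 0.03 rad and horizontal distance between cup and board below 0.05 m and z of cup in the frame of board above 0.022 m and angle between cup's own z axis and vertical below 0.1 rad and linear speed of board below 0.01 m/s and linear speed of cup below 0.02 m/s); the robot touches nothing.
It fails at once if the board is lifted or tipped (height (world z) of board above 0.01 m or angle between board's own z axis and vertical above 0.08 rad).
It fails at once if the robot touches the cup (contact force between any of the arm, the fingers and cup above 0.3 N).
It fails at once if the cup is lifted or falls over (height (world z) of cup above 0.04 m or angle between cup's own z axis and vertical above 0.5 rad).
It fails at once if the sugar jar, the milk jug or the pile of saucers is moved by more than 15 mm or knocked over (distance of any of jar, jug, saucers from where it was at the start of the episode above 0.015 m or angle between any of jar, jug, saucers's own z axis and vertical above 0.4 rad).
It also fails if it takes over 64 s, if anything falls off the work surface, if the arm or the gripper's body presses on something with over 40 N, if the wrist force passes 120 N, or if a joint passes its speed limit or range.

### The arm

A 6-joint arm with a two-finger parallel gripper is mounted at the origin on the work surface. World frame = base frame: x ahead of the robot, y to its left, z up, the work surface at z = 0. Lengths are in mm, angles in rad, forces in N, time in s.
With the tool pointing down it reaches from about 350 to 725 mm from the base axis. Payload 4.3 kg.
Tool frame: the origin (TCP) lies midway between the tips of the shut fingers; the grasp point (between the pads) lies 19 mm behind it; z points along the fingers, y is the line along which they close (so a half turn about z gives the same grasp; the last joint's range is limited). The gripper opens to 85 mm and grips with 20 to 120 N. Pads are 22 mm wide; open, the fingers measure 114 mm over their backs; the gripper's body (76 mm by 85 mm) begins 54 mm behind the grasp point. The pads swing forward as they close: fully open they stand 13 mm farther back than shut.
Start: joints at [-1.409, 0.377, 0.081, 1.274, 0, 1.46], TCP at [154.378, -553.926, 231.329] pointing down, gripper open.
Joint ranges: [-2.72, 2.72], [-0.84, 1.66], [-1.02, 1.22], [-1.77, 2.12], [-1.37, 1.28], [-3.14, 3.14]. Speed limits (rad/s): [2.57, 2.57, 3.14, 3.14, 3.14, 3.14].

### API

Orientations are given as a 3x3 rotation matrix whose columns are the frame's x, y, z axes.
In Python, from station import read_state, optics, bot gives the robot as it stands.
- The arm moves only by the tool move_arm, never from a script. Its argument "motion" is a list of rows, each a list of 7 numbers: the finger opening in mm, from 0 to 85.4, then the shift along the tool's x, y, z in units of 30 mm (1.0 is 30 mm), then the turn, a rotation vector about the tool's x, y, z in units of 6 degrees (1.0 is 6 degrees). A call has 1 to 5 rows; each row is the pose to reach, as a shift and turn from the pose commanded when the call began, along the tool's axes at that moment; what a row does not reach only later rows make up. A row lasts 1/12 s, in which the tool goes at most 41.7 mm and 7.16 degrees, less where a joint would pass 70% of its speed; a pose out of reach is approached as far as the arm can. A call with a gripper value outside its range is refused whole. The fingers move at their own pace and stop on an object; the grip force is fixed at half the most. Time passes only in rows, so rows that repeat a pose let the fingers close. It gives the time, the measured TCP pose, the force, the opening and the grip force at its end, in the units of the state.
- read_state(): the state, without advancing time (a new reading comes with each control period).
- optics.read_camera(name): name is "side" or "top" or "wrist"; returns a dict with "image" (400x640x3 uint8, red, green, blue), "fx", "fy", "cx", "cy" (pixels), "R" (3x3) and "t" (3): a world point X has camera coordinates R X + t. Camera axes: x right, y down, z forward; pixel columns grow to the right and rows downward; lengths in mm; the calibration is good to about 2 mm. A picture is of the moment at which its call begins. There is no depth.
- bot.sign_off(): hands the job in; it is judged then, once.
The state is a dict: "clock": time; "joints": joint angles; "qvel": joint speeds; "joint_torque": joint torques, N m; "eef_pos": TCP position; "tool_rot": TCP orientation; "wrist_force": force on the tool from outside, world axes, zero at the start; "torque": the same for the moment, N m; "grip_width": opening from 0.0 (shut) to 1.0 (fully open); "finger_force": force on a finger pad.
Only numpy, scipy, OpenCV 4.12 (cv2) and the standard library are available. Lean on these libraries where they do the work, as an engineer would, in place of code of your own. Each camera call takes 0.05 s, during which the arm holds its last target. There are 200 camera calls.

## Working session

There is one attempt and no reset: what is moved stays moved. The work goes in short steps, Python scripts to look and compute and a tool call to move; the robot and the scene stay as the last step left them, time stands still between calls to the robot, and variables do not carry over. Pictures are saved under pics/ and viewed, at most 10 in all, crops included, and the job is handed in when it is done.

Besides the shell and the picture viewer there is one more tool, called after "Call:" as name(argument=value, ...), one argument or row to a line, values as JSON. move_arm: Moves the arm, as the interface text tells. Its arguments: {"type":"object","properties":{"motion":{"type":"array","items":{"type":"array","items":{"type":"number"}}}},"required":["motion"]}

```bash
mkdir -p pics; ls; python3 - <<'E'
from station import read_state, optics, bot
import cv2,pickle
s=read_state();print(s)
for n in("top","side"):
    c=optics.read_camera(n);pickle.dump(c,open(f"{n}0.pkl","wb"))
    cv2.imwrite(f"pics/{n}0.png",c["image"][...,::-1]);print(n,c["fx"],c["cx"],c["cy"],c["R"],c["t"])
E
```

```text
pics
{'clock': 0.0, 'joints': array([-1.40927636e+00,  3.78067012e-01,  7.96354526e-02,  1.27439539e+00,
       -1.59825989e-05,  1.46051116e+00]), 'qvel': array([-0.0006617 , -0.00103658, -0.00063412, -0.00035746, -0.00117633,
       -0.00043027]), 'joint_torque': array([ 2.49458126e-04, -4.63602841e+01,  2.69877040e+01,  2.07941345e-02,
       -1.12443538e-04, -6.06077620e-06]), 'eef_pos': array([ 154.27464852, -553.24191002,  230.36231783]), 'tool_rot': array([[ 9.63287874e-01,  2.68470399e-01, -3.42336143e-04],
       [ 2.68470537e-01, -9.63285817e-01,  2.00162015e-03],
       [ 2.07608209e-04, -2.02004359e-03, -9.99997938e-01]]), 'wrist_force': array([-0.51838337,  0.1852057 , -0.13215625]), 'torque': array([ 0.00536957,  0.06900541, -0.01971163]), 'finger_force': 0.0, 'grip_width': 1.0019597321681128}
top 461.13867154062285 312.77618519411976 197.03176762846778 [[ 5.34919627e-03 -9.99985524e-01  5.81991347e-04]
 [-9.94115356e-01 -5.38076339e-03 -1.08192909e-01]
 [ 1.08194474e-01  1.78568649e-07 -9.94129748e-01]] [  44.35619068  560.66918641 1236.9615165 ]
side 391.43153512292093 320.9706381112839 192.55188207697952 [[-0.94476657 -0.32772405  0.00361472]
 [-0.18411661  0.52158456 -0.833097  ]
 [ 0.27114054 -0.78774773 -0.5531151 ]] [ 545.19345654  109.20166198 1231.74910797]
```

View pics/top0.png

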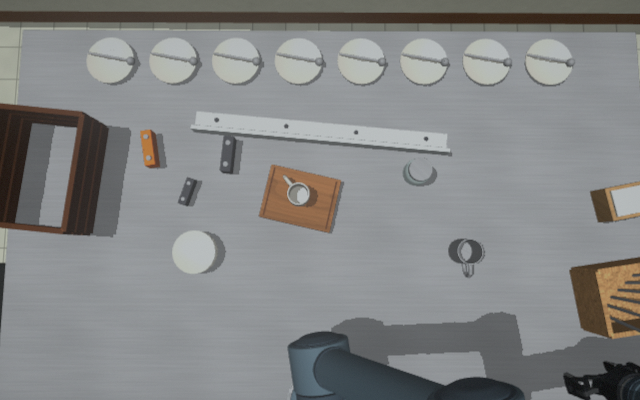

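View pics/side0.png

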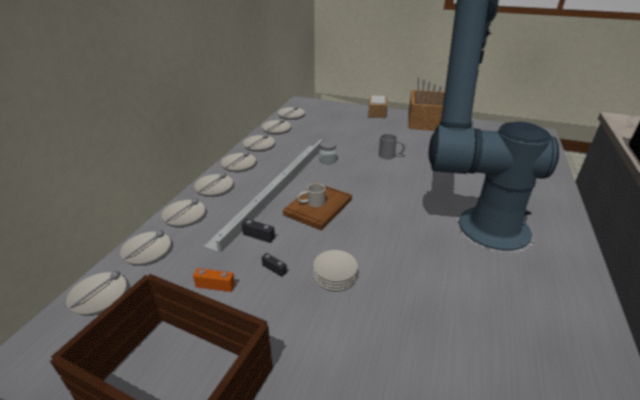

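The top view has three stop-like things: orange at (149,148), small dark at (187,191) and large dark at (228,155). I choose the large dark one. The board is at (301,198), the cup (298,194), the jar (420,172), the jug (467,250), the saucers (195,252) and the upstand from (192,127) to (450,152). Next is a close crop to check this.

```bash
python3 - <<'E'
import cv2
i=cv2.imread("pics/top0.png")
cv2.imwrite("pics/crop1.png",cv2.resize(i[105:240,175:355],None,fx=4.4,fy=4.4,interpolation=cv2.INTER_CUBIC))
E
```

```text
(no output)
```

View pics/crop1.png

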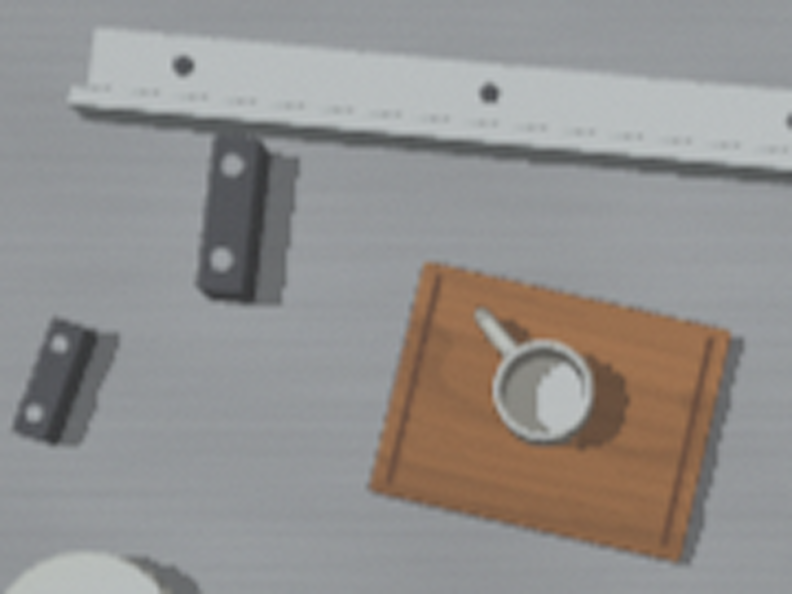

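The crop shows the large dark stop, touching the upstand at crop (240,215). The small dark one is at (55,385). Board corners are at crop (427,262), (738,331), (685,563) and (370,490).

```bash
cat > h.py <<'E'
import numpy as np,cv2,pickle
def ray(c,u,v,z):
    R,t=np.array(c["R"]),np.array(c["t"]); C=-R.T@t
    d=R.T@np.array([(u-c["cx"])/c["fx"],(v-c["cy"])/c["fy"],1]); return C+d*(z-C[2])/d[2]
def proj(c,P):
    p=np.atleast_2d(P)@np.array(c["R"]).T+c["t"]; return np.c_[p[:,0]/p[:,2]*c["fx"]+c["cx"],p[:,1]/p[:,2]*c["fy"]+c["cy"]]
def cr(x,y,ox=175,oy=105,s=4.4): return (x+.5)/s-.5+ox,(y+.5)/s-.5+oy
E
python3 - <<'E'
from h import *
np.set_printoptions(precision=1,suppress=True)
c=pickle.load(open("top0.pkl","rb"));print("cam",-c["R"].T@c["t"])
B=[ray(c,*cr(*p),25)for p in[(427,262),(738,331),(685,563),(370,490)]]
print(np.array(B),"center",np.mean(B,0)[:2],"ang BLBR",np.degrees(np.arctan2(*(B[0]-B[1])[:2])),np.degrees(np.arctan2(*(B[3]-B[2])[:2])),[np.linalg.norm(B[i]-B[i-1])for i in range(4)])
L=[ray(c,*cr(*p),45)for p in[(70,103),(792,170)]]+[ray(c,450,150.5,45)]
print("up45",np.array(L));print("up0",[ray(c,*cr(*p),0)for p in[(80,115),(792,183)]])
for z,p in[(45,(215,137)),(45,(262,142)),(45,(200,288)),(45,(245,297)),(0,(268,150)),(0,(255,302))]: print("stop",z,ray(c,*cr(*p),z))
for n,p,z in[("cup",cr(543,390),80),("jar",(420,168),75),("jug",(466,247),85),("sauc",(194,252),44)]: print(n,ray(c,*p,z))
E
```

```text
cam [ 423.3   47.4 1290.3]
[[652.4 162.2  25. ]
 [609.4 -34.3  25. ]
 [463.4  -1.1  25. ]
 [507.8 195.7  25. ]] center [558.3  80.6] ang BLBR 12.337849711551048 12.720914567339133 [np.float64(148.33949458199575), np.float64(201.18775148022613), np.float64(149.68271569105787), np.float64(201.7169494569576)]
up45 [[ 748.7  385.9   45. ]
 [ 708.3  -66.9   45. ]
 [ 689.5 -328.9   45. ]]
up0 [array([752.5, 391.4,   0. ]), array([710., -71.,   0.])]
stop 45 [727.4 294.4  45. ]
stop 45 [724.4 264.9  45. ]
stop 45 [631.6 301.2  45. ]
stop 45 [626.1 273.1  45. ]
stop 0 [730.  268.7   0. ]
stop 0 [630.2 274.7   0. ]
cup [564.9  86.4  80. ]
jar [ 635.1 -238.5   75. ]
jug [ 426.  -351.6   85. ]
sauc [408.8 365.3  44. ]
```

The choice is confirmed: the large dark block is the stop, and its side face is near y≈270. The board needs to turn about +7.8° and move about (+97,+91) mm. I'll push the front edge with both open fingers first, then the right end.

```bash
cat >> h.py <<'E'
def plan(p,a,way):
    """p,a: start pose xyz mm, yaw of tool x (deg), tool down. way: [(x,y,z,yaw,rows)]; prints 5-row calls"""
    pts=[(np.r_[p],a)]
    for *q,b,n in way:
        p0,a0=pts[-1]; pts+=[(p0+(np.r_[q]-p0)*k/n,a0+(b-a0)*k/n) for k in range(1,n+1)]
    for i in range(0,len(pts)-1,5):
        p0,a0=pts[i]; c,s=np.cos(np.radians(a0)),np.sin(np.radians(a0))
        T=np.array([[c,s,0],[s,-c,0],[0,0,-1]])
        print([[*np.round(T.T@(q-p0)/30,3),round(-(b-a0)/6,3)]for q,b in pts[i+1:i+6]])
def here():
    from station import read_state
    s=read_state();R=s["tool_rot"];return s,s["eef_pos"],np.degrees(np.arctan2(R[1,0],R[0,0]))
E
python3 - <<'E'
from h import *
plan((154.4,-553.9,231.3),15.57,[(400,-230,230,92,12),(440,90,150,175.2,13),(440,90,30,175.2,5)])
E
```

```text
[[np.float64(0.899), np.float64(-0.684), np.float64(0.004), -1.062], [np.float64(1.797), np.float64(-1.367), np.float64(0.007), -2.123], [np.float64(2.696), np.float64(-2.051), np.float64(0.011), -3.185], [np.float64(3.595), np.float64(-2.734), np.float64(0.014), -4.246], [np.float64(4.493), np.float64(-3.418), np.float64(0.018), -5.308]]
[[np.float64(1.124), np.float64(-0.107), np.float64(0.004), -1.062], [np.float64(2.248), np.float64(-0.213), np.float64(0.007), -2.123], [np.float64(3.372), np.float64(-0.32), np.float64(0.011), -3.185], [np.float64(4.496), np.float64(-0.426), np.float64(0.014), -4.246], [np.float64(5.62), np.float64(-0.533), np.float64(0.018), -5.308]]
[[np.float64(1.011), np.float64(0.503), np.float64(0.004), -1.062], [np.float64(2.022), np.float64(1.005), np.float64(0.007), -2.123], [np.float64(2.847), np.float64(0.953), np.float64(0.212), -3.19], [np.float64(3.673), np.float64(0.901), np.float64(0.417), -4.256], [np.float64(4.498), np.float64(0.849), np.float64(0.623), -5.323]]
[[np.float64(0.728), np.float64(0.392), np.float64(0.205), -1.067], [np.float64(1.456
[... 176 characters left out ...]
67], [np.float64(3.639), np.float64(1.962), np.float64(1.026), -5.333]]
[[np.float64(0.409), np.float64(0.718), np.float64(0.205), -1.067], [np.float64(0.819), np.float64(1.437), np.float64(0.41), -2.133], [np.float64(1.228), np.float64(2.155), np.float64(0.615), -3.2], [np.float64(1.638), np.float64(2.874), np.float64(0.821), -4.267], [np.float64(2.047), np.float64(3.592), np.float64(1.026), -5.333]]
[[np.float64(0.0), np.float64(0.0), np.float64(0.8), -0.0], [np.float64(0.0), np.float64(0.0), np.float64(1.6), -0.0], [np.float64(0.0), np.float64(0.0), np.float64(2.4), -0.0], [np.float64(0.0), np.float64(0.0), np.float64(3.2), -0.0], [np.float64(0.0), np.float64(0.0), np.float64(4.0), -0.0]]
```

Call:
move_arm(
  motion=[
    [60, 0.9, -0.68, 0, 0, 0, -1.06],
    [60, 1.8, -1.37, 0, 0, 0, -2.12],
    [60, 2.7, -2.05, 0, 0, 0, -3.18],
    [60, 3.6, -2.73, 0, 0, 0, -4.25],
    [60, 4.5, -3.42, 0, 0, 0, -5.3],
  ],
)

```text
clock: 0.52
eef_pos: [257.3, -417.2, 230.8]
tool_rot: [[0.674, 0.739, -0.0], [0.739, -0.674, 0.001], [0.0, -0.001, -1.0]]
wrist_force: [0.6, 0.0, 1.6]
grip_width: 0.701
finger_force: 0.0
```

Call:
move_arm(
  motion=[
    [60, 1.12, -0.1, 0, 0, 0, -1.06],
    [60, 2.25, -0.21, 0, 0, 0, -2.12],
    [60, 3.37, -0.32, 0, 0, 0, -3.18],
    [60, 4.5, -0.43, 0, 0, 0, -4.25],
    [60, 5.6, -0.53, 0, 0, 0, -5.3],
  ],
)

```text
clock: 0.93
eef_pos: [359.4, -282.7, 231.0]
tool_rot: [[0.183, 0.983, -0.0], [0.983, -0.183, 0.0], [0.0, -0.001, -1.0]]
wrist_force: [0.7, -0.1, 0.6]
grip_width: 0.702
finger_force: 0.0
```

Call:
move_arm(
  motion=[
    [60, 1, 0.5, 0, 0, 0, -1.06],
    [60, 2, 1, 0, 0, 0, -2.12],
    [60, 2.85, 0.95, 0.2, 0, 0, -3.18],
    [60, 3.67, 0.9, 0.4, 0, 0, -4.25],
    [60, 4.5, 0.85, 0.6, 0, 0, -5.3],
  ],
)

```text
clock: 1.35
eef_pos: [409.4, -155.2, 212.7]
tool_rot: [[-0.364, 0.932, -0.001], [0.932, 0.364, 0.0], [0.0, -0.0, -1.0]]
wrist_force: [-0.0, 0.4, -0.1]
grip_width: 0.701
finger_force: 0.0
```

Call:
move_arm(
  motion=[
    [60, 0.73, 0.39, 0.2, 0, 0, -1.07],
    [60, 1.46, 0.78, 0.4, 0, 0, -2.13],
    [60, 2.18, 1.18, 0.6, 0, 0, -3.2],
    [60, 2.9, 1.57, 0.8, 0, 0, -4.27],
    [60, 3.64, 1.96, 1, 0, 0, -5.33],
  ],
)

```text
clock: 1.77
eef_pos: [424.8, -32.4, 182.7]
tool_rot: [[-0.801, 0.598, -0.001], [0.598, 0.801, 0.0], [0.001, -0.0, -1.0]]
wrist_force: [0.1, -0.5, -0.4]
grip_width: 0.705
finger_force: 0.0
```

Call:
move_arm(
  motion=[
    [60, 0.41, 0.72, 0.2, 0, 0, -1.07],
    [60, 0.82, 1.44, 0.4, 0, 0, -2.13],
    [60, 1.23, 2.15, 0.6, 0, 0, -3.2],
    [60, 1.64, 2.87, 0.8, 0, 0, -4.27],
    [60, 2.05, 3.6, 1, 0, 0, -5.33],
  ],
)

```text
clock: 2.18
eef_pos: [440.7, 90.8, 152.7]
tool_rot: [[-0.997, 0.083, -0.001], [0.083, 0.997, -0.0], [0.001, -0.0, -1.0]]
wrist_force: [-0.4, -0.3, 0.2]
grip_width: 0.702
finger_force: 0.0
```

```bash
python3 - <<'E'
from h import *
s,p,a=here();print(p,a,s["tool_rot"])
plan(p,a,[(440,90,12,175.2,5)])
E
```

```text
[440.67437318  90.78219177 152.66659546] 175.2504192201683 [[-9.96565833e-01  8.28006781e-02 -7.67393465e-04]
 [ 8.28008930e-02  9.96566078e-01 -2.52530347e-04]
 [ 7.43848612e-04 -3.15203979e-04 -9.99999674e-01]]
[[np.float64(0.004), np.float64(-0.006), np.float64(0.938), np.float64(0.002)], [np.float64(0.008), np.float64(-0.011), np.float64(1.876), np.float64(0.003)], [np.float64(0.012), np.float64(-0.017), np.float64(2.813), np.float64(0.005)], [np.float64(0.016), np.float64(-0.022), np.float64(3.751), np.float64(0.007)], [np.float64(0.02), np.float64(-0.028), np.float64(4.689), np.float64(0.008)]]
```

Call:
move_arm(
  motion=[
    [60, 0, 0, 1, 0, 0, 0],
    [60, 0, 0, 2, 0, 0, 0],
    [60, 0, 0, 3, 0, 0, 0],
    [60, 0, 0, 4, 0, 0, 0],
    [60, 0, 0, 4.7, 0, 0, 0],
  ],
)

```text
clock: 2.6
eef_pos: [439.3, 89.6, 9.8]
tool_rot: [[-0.996, 0.088, -0.003], [0.088, 0.996, -0.0], [0.003, -0.001, -1.0]]
wrist_force: [-0.5, 0.4, -0.2]
grip_width: 0.705
finger_force: 0.0
```

```bash
python3 - <<'E'
from h import *
from station import optics
c=optics.read_camera("side")["image"][...,::-1][160:280,220:440]
d=optics.read_camera("top")["image"][...,::-1][100:260,180:400]
cv2.imwrite("pics/p1.png",np.vstack([cv2.resize(c,None,fx=2.7,fy=2.2),cv2.resize(d,None,fx=2.7,fy=2)]))
E
```

```text
(no output)
```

View pics/p1.png

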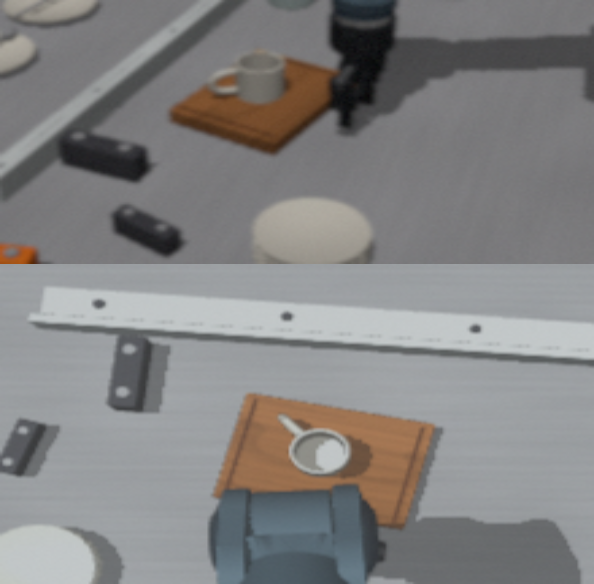

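The fingers stand clear in front of the board's front edge, and the cup is well away. I push along tool −x.

Call:
move_arm(
  motion=[
    [60, -0.15, 0, 0, 0, 0, 0],
    [60, -0.3, 0, 0, 0, 0, 0],
    [60, -0.45, 0, 0, 0, 0, 0],
    [60, -0.6, 0, 0, 0, 0, 0],
    [60, -0.75, 0, 0, 0, 0, 0],
  ],
)

```text
clock: 3.12
eef_pos: [465.6, 87.6, 13.5]
tool_rot: [[-0.996, 0.088, 0.003], [0.088, 0.996, 0.0], [-0.003, 0.0, -1.0]]
wrist_force: [-0.1, 0.4, 0.7]
grip_width: 0.703
finger_force: 0.0
```

Call:
move_arm(
  motion=[
    [60, -0.15, 0, 0, 0, 0, 0],
    [60, -0.3, 0, 0, 0, 0, 0],
    [60, -0.45, 0, 0, 0, 0, 0],
    [60, -0.6, 0, 0, 0, 0, 0],
    [60, -0.75, 0, 0, 0, 0, 0],
  ],
)

```text
clock: 3.53
eef_pos: [483.3, 85.0, 11.7]
tool_rot: [[-0.996, 0.089, -0.005], [0.089, 0.996, -0.001], [0.005, -0.002, -1.0]]
wrist_force: [-5.1, -1.3, 3.4]
grip_width: 0.702
finger_force: 2.7
```

Call:
move_arm(
  motion=[
    [60, -0.15, 0, 0, 0, 0, 0],
    [60, -0.3, 0, 0, 0, 0, 0],
    [60, -0.45, 0, 0, 0, 0, 0],
    [60, -0.6, 0, 0, 0, 0, 0],
    [60, -0.75, 0, 0, 0, 0, 0],
  ],
)

```text
clock: 3.95
eef_pos: [505.8, 83.1, 11.7]
tool_rot: [[-0.996, 0.089, -0.005], [0.089, 0.996, -0.001], [0.005, -0.002, -1.0]]
wrist_force: [-5.0, -1.0, 2.1]
grip_width: 0.704
finger_force: 2.4
```

```bash
python3 - <<'E'
from h import *
from station import optics
s,p,a=here();print(p,a)
c=optics.read_camera("top");pickle.dump(c,open("t1.pkl","wb"));d=c["image"][...,::-1][105:240,175:355]
cv2.imwrite("pics/p2.png",cv2.resize(d,None,fx=4.4,fy=4.4,interpolation=cv2.INTER_CUBIC))
E
```

```text
[505.81906301  83.05791431  11.71079063] 174.89975021296954
```

View pics/p2.png

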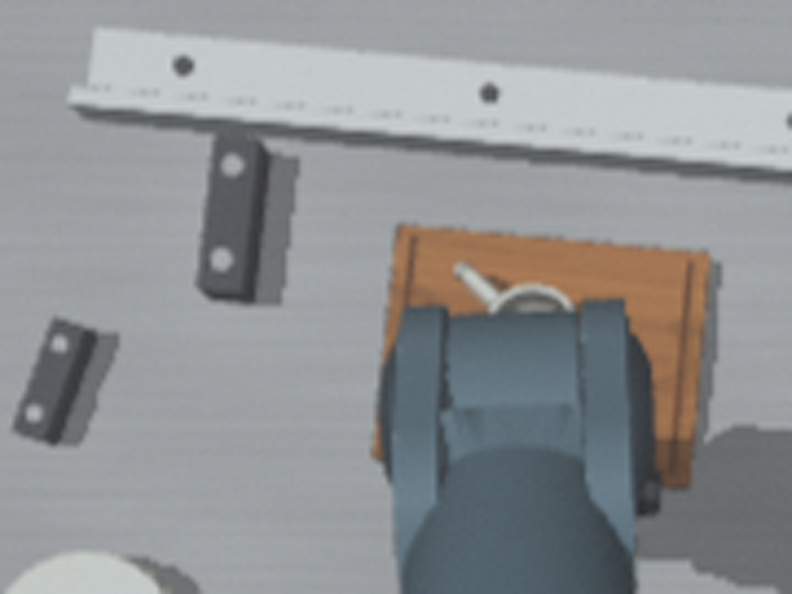

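The board has turned parallel to the upstand. Its back corners are at crop (399,225) and (710,252), about 55 mm short. I keep pushing.

Call:
move_arm(
  motion=[
    [60, -0.15, 0, 0, 0, 0, 0],
    [60, -0.3, 0, 0, 0, 0, 0],
    [60, -0.45, 0, 0, 0, 0, 0],
    [60, -0.6, 0, 0, 0, 0, 0],
    [60, -0.75, 0, 0, 0, 0, 0],
  ],
)

```text
clock: 4.42
eef_pos: [530.1, 81.7, 11.8]
tool_rot: [[-0.996, 0.088, -0.002], [0.088, 0.996, 0.0], [0.002, -0.0, -1.0]]
wrist_force: [-2.9, 0.5, -1.8]
grip_width: 0.703
finger_force: 1.4
```

Call:
move_arm(
  motion=[
    [60, -0.15, 0, 0, 0, 0, 0],
    [60, -0.3, 0, 0, 0, 0, 0],
    [60, -0.45, 0, 0, 0, 0, 0],
    [60, -0.57, 0, 0, 0, 0, 0],
    [60, -0.67, 0, 0, 0, 0, 0],
  ],
)

```text
clock: 4.83
eef_pos: [551.5, 79.8, 12.2]
tool_rot: [[-0.996, 0.088, 0.0], [0.088, 0.996, -0.0], [-0.0, -0.0, -1.0]]
wrist_force: [-2.5, 0.8, -1.7]
grip_width: 0.703
finger_force: 1.3
```

Call:
move_arm(
  motion=[
    [60, -0.07, 0, 0, 0, 0, 0],
    [60, -0.14, 0, 0, 0, 0, 0],
    [60, -0.2, 0, 0, 0, 0, 0],
    [60, -0.26, 0, 0, 0, 0, 0],
    [60, -0.3, 0, 0, 0, 0, 0],
  ],
)

```text
clock: 5.25
eef_pos: [558.9, 79.3, 12.2]
tool_rot: [[-0.996, 0.088, -0.002], [0.088, 0.996, 0.0], [0.002, 0.0, -1.0]]
wrist_force: [-7.8, 0.9, 3.2]
grip_width: 0.701
finger_force: 3.8
```

Call:
move_arm(
  motion=[
    [60, -0.04, 0, 0, 0, 0, 0],
    [60, -0.08, 0, 0, 0, 0, 0],
    [60, -0.12, 0, 0, 0, 0, 0],
  ],
)

```text
clock: 5.5
eef_pos: [558.9, 79.2, 12.1]
tool_rot: [[-0.996, 0.088, -0.008], [0.088, 0.996, 0.001], [0.008, 0.0, -1.0]]
wrist_force: [-14.9, 2.2, 12.3]
grip_width: 0.704
finger_force: 7.8
```

```bash
python3 - <<'E'
from h import *
from station import optics
s,p,a=here();print(p,a,s["wrist_force"])
c=optics.read_camera("top");pickle.dump(c,open("t2.pkl","wb"));d=c["image"][...,::-1][105:240,175:355]
cv2.imwrite("pics/p3.png",cv2.resize(d,None,fx=4.4,fy=4.4,interpolation=cv2.INTER_CUBIC))
E
```

```text
[558.89250777  79.23933766  12.06562957] 174.9495336779672 [-14.90127519   2.17892298  12.33149432]
```

View pics/p3.png

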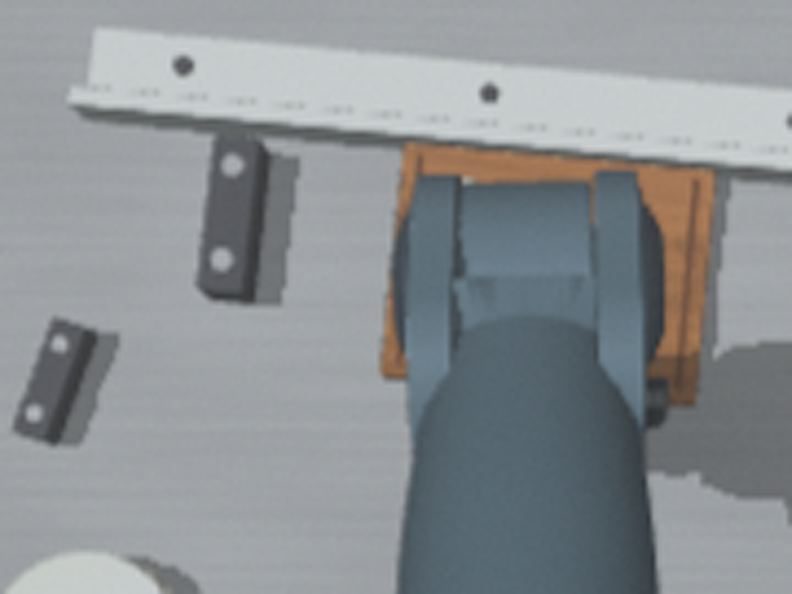

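The back edge is flush: the board stops moving at 15 N with its back edge along the upstand. I'll retreat and go round to the right end, whose corners are at crop (715,172) and (695,403).

```bash
python3 - <<'E'
from h import *
c=pickle.load(open("t2.pkl","rb"))
B=np.array([ray(c,*cr(*p),25)for p in[(406,143),(715,172),(695,403),(384,378)]]);print(B)
E_=(B[1]+B[2])/2;u=np.array([np.sin(.088),np.cos(.088)]);print(E_,u,(B[0]-E_)[:2]@u)
s,p,a=here()
pre=E_[:2]-u*45
print(pre)
t=-u  # noqa
n=np.array([np.cos(.088),-np.sin(.088)])
b=p[:2]-n*45
plan(p,a,[(*b,p[2],175,4),(*b,130,145,6),(570,-40,140,110,6),(*pre,140,85,4),(*pre,12,85,5)])
E
```

```text
[[729.04818314 176.74461981  25.        ]
 [711.32839378 -19.85758264  25.        ]
 [563.60376052  -7.25522759  25.        ]
 [578.34774187 188.13711558  25.        ]]
[637.46607715 -13.55640511  25.        ] [0.08788647 0.9961305 ] 197.61348231966468
[633.51118621 -58.38227753]
[[np.float64(0.375), np.float64(-0.0), np.float64(0.0), np.float64(-0.002)], [np.float64(0.75), np.float64(-0.0), np.float64(0.0), np.float64(-0.004)], [np.float64(1.125), np.float64(-0.0), np.float64(0.0), np.float64(-0.006)], [np.float64(1.5), np.float64(-0.0), np.float64(0.0), np.float64(-0.008)], [np.float64(1.5), np.float64(-0.0), np.float64(-0.655), np.float64(0.825)]]
[[np.float64(0.0), np.float64(0.0), np.float64(-0.655), np.float64(0.833)], [np.float64(0.0), np.float64(0.0), np.float64(-1.311), np.float64(1.667)], [np.float64(0.0), np.float64(0.0), np.float64(-1.966), np.float64(2.5)], [np.float64(0.0), np.float64(0.0), np.float64(-2.621), np.float64(3.333)], [np.float64(0.0), np.float64(0.0), np.float64(-3.277), np.float64(4.167)]]
[[np.float64(-0.647), np.float64(-0.382), np.float64(-0.056), np.fl
[... 401 characters left out ...]
p.float64(0.972)], [np.float64(-1.12), np.float64(0.391), np.float64(-0.056), np.float64(2.014)], [np.float64(-1.489), np.float64(0.801), np.float64(-0.056), np.float64(3.056)], [np.float64(-1.857), np.float64(1.21), np.float64(-0.056), np.float64(4.097)], [np.float64(-2.226), np.float64(1.62), np.float64(-0.056), np.float64(5.139)]]
[[np.float64(0.0), np.float64(0.0), np.float64(0.853), np.float64(-0.0)], [np.float64(0.0), np.float64(0.0), np.float64(1.707), np.float64(-0.0)], [np.float64(0.0), np.float64(0.0), np.float64(2.56), np.float64(-0.0)], [np.float64(0.0), np.float64(0.0), np.float64(3.413), np.float64(-0.0)], [np.float64(0.0), np.float64(0.0), np.float64(4.267), np.float64(-0.0)]]
```

Call:
move_arm(
  motion=[
    [60, 0.38, 0, 0, 0, 0, 0],
    [60, 0.75, 0, 0, 0, 0, 0],
    [60, 1.12, 0, 0, 0, 0, 0],
    [60, 1.5, 0, 0, 0, 0, 0],
    [60, 1.5, 0, -0.65, 0, 0, 0.83],
  ],
)

```text
clock: 5.97
eef_pos: [514.9, 82.7, 29.5]
tool_rot: [[-0.984, 0.176, -0.005], [0.176, 0.984, -0.0], [0.005, -0.001, -1.0]]
wrist_force: [-1.2, 0.8, -0.8]
grip_width: 0.702
finger_force: 0.0
```

Call:
move_arm(
  motion=[
    [60, 0, 0, -0.65, 0, 0, 0.83],
    [60, 0, 0, -1.3, 0, 0, 1.67],
    [60, 0, 0, -1.96, 0, 0, 2.5],
    [60, 0, 0, -2.62, 0, 0, 3.33],
    [60, 0, 0, -3.28, 0, 0, 4.17],
  ],
)

```text
clock: 6.38
eef_pos: [520.7, 82.6, 132.5]
tool_rot: [[-0.816, 0.578, 0.005], [0.578, 0.816, -0.0], [-0.004, 0.003, -1.0]]
wrist_force: [0.6, -0.6, 0.2]
grip_width: 0.698
finger_force: 0.0
```

Call:
move_arm(
  motion=[
    [60, -0.65, -0.38, -0.05, 0, 0, 0.97],
    [60, -1.3, -0.76, -0.1, 0, 0, 1.94],
    [60, -1.94, -1.15, -0.16, 0, 0, 2.92],
    [60, -2.59, -1.53, -0.22, 0, 0, 3.89],
    [60, -3.24, -1.91, -0.28, 0, 0, 4.86],
  ],
)

```text
clock: 6.8
eef_pos: [567.7, -21.4, 140.1]
tool_rot: [[-0.43, 0.903, 0.005], [0.903, 0.43, -0.001], [-0.003, 0.004, -1.0]]
wrist_force: [0.2, 0.1, -0.1]
grip_width: 0.701
finger_force: 0.0
```

Call:
move_arm(
  motion=[
    [60, -0.75, 0, -0.05, 0, 0, 0.97],
    [60, -1.12, 0.39, -0.05, 0, 0, 2],
    [60, -1.49, 0.8, -0.05, 0, 0, 3.06],
    [60, -1.86, 1.21, -0.05, 0, 0, 4.1],
    [60, -2.23, 1.62, -0.05, 0, 0, 5.14],
  ],
)

```text
clock: 7.22
eef_pos: [640.7, -60.2, 141.4]
tool_rot: [[0.094, 0.996, 0.005], [0.996, -0.094, -0.001], [-0.001, 0.005, -1.0]]
wrist_force: [-0.2, 0.6, -1.5]
grip_width: 0.707
finger_force: 0.0
```

```bash
python3 - <<'E'
from h import *
from station import optics
s,p,a=here();print(p,a,s["wrist_force"])
plan(p,a,[(633.5,-58.4,11,85,5)])
c=optics.read_camera("top");pickle.dump(c,open("t3.pkl","wb"));d=c["image"][...,::-1][105:240,200:380]
cv2.imwrite("pics/p4.png",cv2.resize(d,None,fx=4.4,fy=4.4,interpolation=cv2.INTER_CUBIC))
E
```

```text
[640.71954972 -60.18361908 141.39213818] 84.58537129808046 [-0.19432116  0.62078223 -1.48252852]
[[np.float64(0.007), np.float64(-0.049), np.float64(0.869), np.float64(-0.014)], [np.float64(0.015), np.float64(-0.098), np.float64(1.739), np.float64(-0.028)], [np.float64(0.022), np.float64(-0.147), np.float64(2.608), np.float64(-0.041)], [np.float64(0.029), np.float64(-0.196), np.float64(3.477), np.float64(-0.055)], [np.float64(0.036), np.float64(-0.245), np.float64(4.346), np.float64(-0.069)]]
```

View pics/p4.png

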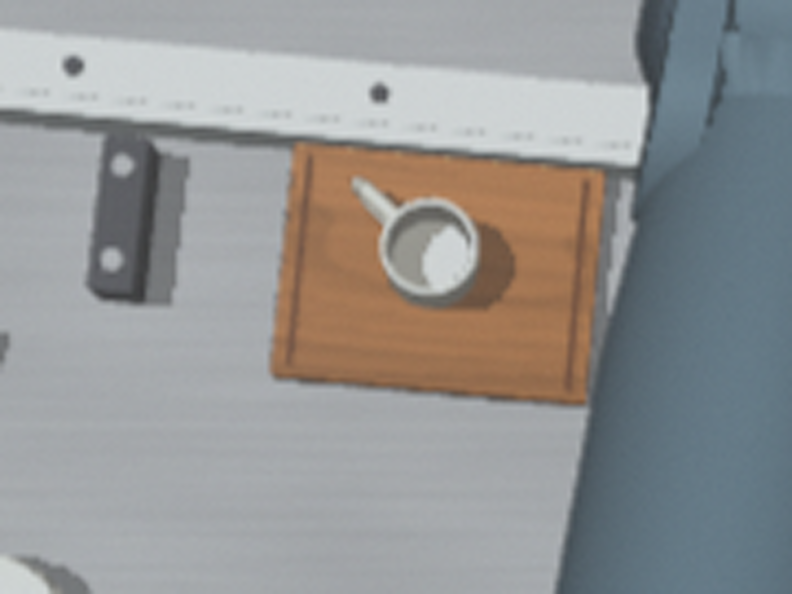

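The board is flush and the cup stands centred at crop (430,250). I lower beside the right end.

Call:
move_arm(
  motion=[
    [60, 0, -0.05, 0.87, 0, 0, 0],
    [60, 0, -0.1, 1.74, 0, 0, 0],
    [60, 0, -0.15, 2.6, 0, 0, 0],
    [60, 0, -0.2, 3.5, 0, 0, 0],
    [60, 0, -0.24, 4.33, 0, 0, 0],
  ],
)

```text
clock: 7.68
eef_pos: [632.1, -58.8, 9.8]
tool_rot: [[0.087, 0.996, 0.003], [0.996, -0.087, -0.001], [-0.001, 0.003, -1.0]]
wrist_force: [0.0, -0.4, -0.7]
grip_width: 0.704
finger_force: 0.0
```

Call:
move_arm(
  motion=[
    [60, 0.15, 0, 0, 0, 0, 0],
    [60, 0.3, 0, 0, 0, 0, 0],
    [60, 0.45, 0, 0, 0, 0, 0],
    [60, 0.6, 0, 0, 0, 0, 0],
    [60, 0.75, 0, 0, 0, 0, 0],
  ],
)

```text
clock: 8.1
eef_pos: [635.1, -35.7, 12.6]
tool_rot: [[0.088, 0.996, 0.004], [0.996, -0.088, -0.001], [-0.0, 0.005, -1.0]]
wrist_force: [0.2, -0.9, 0.1]
grip_width: 0.704
finger_force: 0.0
```

Call:
move_arm(
  motion=[
    [60, 0.15, 0, 0, 0, 0, 0],
    [60, 0.3, 0, 0, 0, 0, 0],
    [60, 0.45, 0, 0, 0, 0, 0],
    [60, 0.6, 0, 0, 0, 0, 0],
    [60, 0.75, 0, 0, 0, 0, 0],
  ],
)

```text
clock: 8.52
eef_pos: [635.5, -15.6, 11.2]
tool_rot: [[0.089, 0.996, 0.001], [0.996, -0.089, -0.005], [-0.005, 0.002, -1.0]]
wrist_force: [-0.5, -6.9, 3.7]
grip_width: 0.704
finger_force: 3.2
```

Call:
move_arm(
  motion=[
    [60, 0.15, 0, 0, 0, 0, 0],
    [60, 0.3, 0, 0, 0, 0, 0],
    [60, 0.45, 0, 0, 0, 0, 0],
    [60, 0.6, 0, 0, 0, 0, 0],
    [60, 0.75, 0, 0, 0, 0, 0],
  ],
)

```text
clock: 8.93
eef_pos: [637.5, 6.7, 11.2]
tool_rot: [[0.09, 0.996, 0.001], [0.996, -0.09, -0.005], [-0.005, 0.002, -1.0]]
wrist_force: [-1.0, -6.6, 3.9]
grip_width: 0.698
finger_force: 3.3
```

```bash
python3 - <<'E'
from h import *
from station import optics
s,p,a=here();print(p,a,s["wrist_force"])
c=optics.read_camera("top");pickle.dump(c,open("t4.pkl","wb"));d=c["image"][...,::-1][105:240,185:365]
cv2.imwrite("pics/p5.png",cv2.resize(d,None,fx=4.4,fy=4.4,interpolation=cv2.INTER_CUBIC))
E
```

```text
[637.51862329   6.70798866  11.21805597] 84.86040595709545 [-0.95977153 -6.57754089  3.94024418]
```

View pics/p5.png

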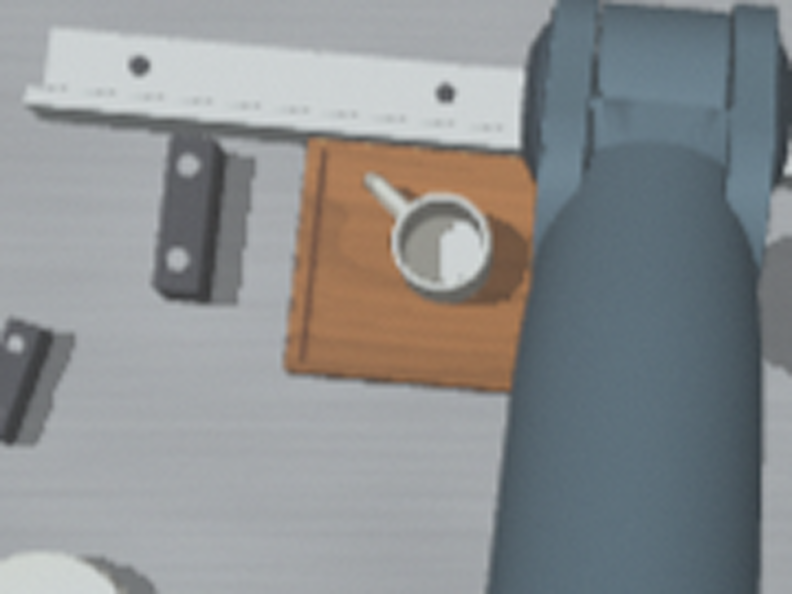

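The board slides along the upstand with the cup steady on it, and about 50 mm remain to the stop.

Call:
move_arm(
  motion=[
    [60, 0.15, 0, 0, 0, 0, 0],
    [60, 0.3, 0, 0, 0, 0, 0],
    [60, 0.45, 0, 0, 0, 0, 0],
    [60, 0.6, 0, 0, 0, 0, 0],
    [60, 0.75, 0, 0, 0, 0, 0],
  ],
)

```text
clock: 9.4
eef_pos: [639.5, 29.2, 11.1]
tool_rot: [[0.09, 0.996, 0.001], [0.996, -0.09, -0.004], [-0.004, 0.002, -1.0]]
wrist_force: [-1.2, -6.2, 5.1]
grip_width: 0.7
finger_force: 3.4
```

Call:
move_arm(
  motion=[
    [60, 0.13, 0, 0, 0, 0, 0],
    [60, 0.26, 0, 0, 0, 0, 0],
    [60, 0.38, 0, 0, 0, 0, 0],
    [60, 0.5, 0, 0, 0, 0, 0],
    [60, 0.6, 0, 0, 0, 0, 0],
  ],
)

```text
clock: 9.82
eef_pos: [641.1, 47.3, 11.1]
tool_rot: [[0.089, 0.996, 0.001], [0.996, -0.089, -0.004], [-0.004, 0.002, -1.0]]
wrist_force: [-1.0, -7.4, 4.4]
grip_width: 0.702
finger_force: 3.4
```

Call:
move_arm(
  motion=[
    [60, 0.07, 0, 0, 0, 0, 0],
    [60, 0.14, 0, 0, 0, 0, 0],
    [60, 0.21, 0, 0, 0, 0, 0],
    [60, 0.28, 0, 0, 0, 0, 0],
    [60, 0.35, 0, 0, 0, 0, 0],
  ],
)

```text
clock: 10.23
eef_pos: [642.0, 57.5, 11.1]
tool_rot: [[0.09, 0.996, 0.001], [0.996, -0.09, -0.004], [-0.004, 0.002, -1.0]]
wrist_force: [-1.0, -6.0, 4.9]
grip_width: 0.704
finger_force: 3.5
```

Call:
move_arm(
  motion=[
    [60, 0.05, 0, 0, 0, 0, 0],
    [60, 0.1, 0, 0, 0, 0, 0],
    [60, 0.15, 0, 0, 0, 0, 0],
    [60, 0.19, 0, 0, 0, 0, 0],
    [60, 0.23, 0, 0, 0, 0, 0],
  ],
)

```text
clock: 10.65
eef_pos: [642.2, 60.1, 11.2]
tool_rot: [[0.091, 0.996, 0.0], [0.996, -0.091, -0.013], [-0.013, 0.002, -1.0]]
wrist_force: [-2.4, -19.3, 7.5]
grip_width: 0.708
finger_force: 10.0
```

The force rose to 19 N and the TCP stopped at y = 60, so the board has met the stop. I back off and lift clear.

Call:
move_arm(
  motion=[
    [60, -0.15, 0, 0, 0, 0, 0],
    [60, -0.5, 0, 0, 0, 0, 0],
    [60, -1, 0, 0, 0, 0, 0],
    [60, -1.6, 0, 0, 0, 0, 0],
    [60, -2, 0, -0.6, 0, 0, 0],
  ],
)

```text
clock: 11.07
eef_pos: [633.0, 5.2, 24.5]
tool_rot: [[0.089, 0.996, -0.007], [0.996, -0.089, 0.001], [-0.0, -0.007, -1.0]]
wrist_force: [0.9, 1.1, 0.1]
grip_width: 0.704
finger_force: 0.0
```

Call:
move_arm(
  motion=[
    [60, 0, 0, -1, 0, 0, 0],
    [60, 0, 0, -2, 0, 0, 0],
    [60, 0, 0, -3, 0, 0, 0],
    [60, -0.9, 0, -3.8, 0, 0, 0],
    [60, -1.8, 0, -4.5, 0, 0, 0],
  ],
)

```text
clock: 11.48
eef_pos: [632.2, -47.2, 165.3]
tool_rot: [[0.086, 0.996, 0.002], [0.996, -0.086, 0.0], [0.0, 0.002, -1.0]]
wrist_force: [1.5, -0.1, 0.3]
grip_width: 0.702
finger_force: 0.0
```

```bash
python3 - <<'E'
from h import *
from station import optics
s,p,a=here();print(p,a,s["wrist_force"])
c=optics.read_camera("top");pickle.dump(c,open("t5.pkl","wb"));d=c["image"][...,::-1][115:215,210:343]
cv2.imwrite("pics/p6.png",cv2.resize(d,None,fx=6,fy=5.9,interpolation=cv2.INTER_CUBIC))
c=optics.read_camera("side");d=c["image"][...,::-1][150:270,220:380]
cv2.imwrite("pics/p7.png",cv2.resize(d,None,fx=4.8,fy=4.8,interpolation=cv2.INTER_CUBIC))
E
```

```text
[632.17431403 -47.16439753 165.27805838] 85.08347624935432 [ 1.46936029 -0.12937501  0.29697787]
```

View pics/p6.png

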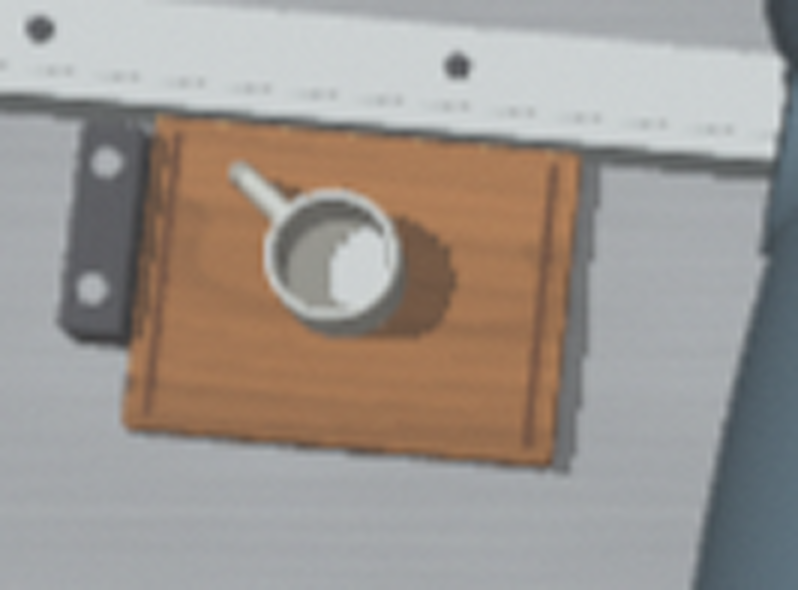

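View pics/p7.png

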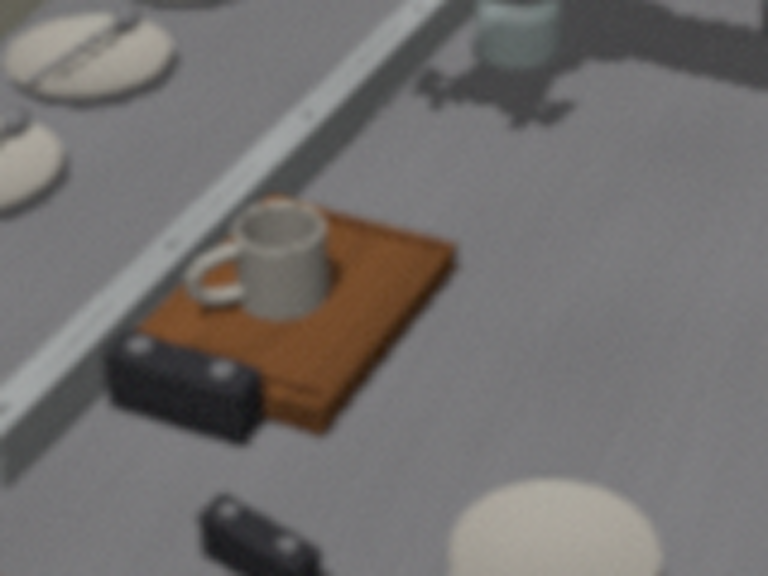

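The top picture shows the board against the stop (left end near x=140 to 157) and along the upstand, with the cup upright. I'll check the residual gaps numerically against the image where the board was known to be flush.

```bash
python3 - <<'E'
from h import *
def front(f,u0,u1,sgn):
    c=pickle.load(open(f,"rb"));im=c["image"].astype(float);m=im[...,0]-im[...,2]  # wood: red>>blue
    P=[]
    for u in range(u0,u1):
        col=m[120:215,u];w=np.where(col>35)[0]
        v=w[-1] if sgn>0 else w[0]; o=v+sgn
        v=v+sgn*(col[v]-25)/max(col[v]-col[o],1e-6)
        P.append(ray(c,u,120+v,25)[:2])
    P=np.array(P);k=np.polyfit(P[:,1],P[:,0],1);return k
for f,a,b in[("t3.pkl",275,325),("t5.pkl",237,300)]:
    kf=front(f,a,b,1);kb=front(f,a,b,-1)
    print(f,"front slope",kf,"back slope",kb)
    for y in(185,85) if "3" in f else (260,60): print(y,np.polyval(kf,y),np.polyval(kb,y))
# upstand top edge line
c=pickle.load(open("top0.pkl","rb"));g=c["image"].astype(float).mean(2);P=[]
for u in list(range(250,440)):
    v0=int(127+(u-192)*25/258);col=g[v0-8:v0+10,u];d=np.diff(col);i=d.argmin()
    P.append(ray(c,u,v0-8+i+.5,45)[:2])
P=np.array(P);k=np.polyfit(P[:,1],P[:,0],1);r=P[:,0]-np.polyval(k,P[:,1]);k=np.polyfit(P[abs(r)<4,1],P[abs(r)<4,0],1);print("upstand",k)
for y in(260,185,85,60):print(y,np.polyval(k,y))
E
```

```text
t3.pkl front slope [8.77539739e-02 5.62799663e+02] back slope [8.70130872e-02 7.14912889e+02]
185 579.0341486484515 731.0103099243777
85 570.2587512596493 722.3090012074857
t5.pkl front slope [8.81929354e-02 5.62686662e+02] back slope [8.76805449e-02 7.14792018e+02]
260 585.6168256229562 737.588960132633
60 567.9782385493455 720.0528511568141
upstand [8.70835189e-02 7.13804300e+02]
260 736.446014926337
185 729.9147510109234
85 721.2063991237053
60 719.0293111519009
```

The front edge still lies on the same line as when flush (within 0.2 mm), and its slope of 0.088 matches the upstand's 0.087. The end is against the stop and the hand is clear, so I hand it in.

```bash
python3 -c "
from station import bot
print(bot.sign_off())"
```

```text
the job is handed in; nothing more can be done
None
```

The job is handed in: the board's back edge is flush with the upstand by image measurement, its end is up against the dark steel stop (judged by the push force and the pictures), the cup is upright on it and the hand is clear; no verdict came back.

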